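Swing the bench magnifier over the opened phone and press its lamp button

ROBOT

A 6-joint arm with a two-finger parallel gripper is mounted at the origin on the work surface. World frame = base frame: x ahead of the robot, y to its left, z up, the work surface at z = 0. Lengths are in m, angles in rad, forces in N, time in s.
With the tool pointing down it reaches from about 0.35 to 0.775 m from the base axis. Payload 5.5 kg.
Tool frame: the origin (TCP) lies on the centre line of the jaws, within the pads' length; the fingertips stand 11 mm ahead of it and the grasp point (between the pads) lies 8 mm behind it (env.nose_length is the distance from the TCP to the fingertips, in m); x points along the fingers, z is the direction in which the jaws open and shut, and the axes are right-handed (so a half turn about x gives the same grasp; the last joint's range is limited). The gripper opens to 85 mm and grips with 20 to 120 N. Pads are 22 mm wide; open, the fingers measure 114 mm over their backs; the gripper's body (76 mm by 85 mm) begins 54 mm behind the grasp point. The pads swing forward as they close: fully open they stand 13 mm farther back than shut.
Start: joints at [1.026, 0.313, 0.046, 1.304, 0, 1.431], TCP at [0.226, 0.529, 0.242] pointing down, gripper open.
Joint ranges: [-2.76, 2.76], [-0.86, 1.69], [-1.03, 1.26], [-2.2, 2.34], [-1.47, 1.5], [-3.14, 3.14]. Speed limits (rad/s): [2.57, 2.57, 3.14, 3.14, 3.14, 3.14].

INTERFACE

Orientations are given as a unit quaternion [w, x, y, z].
In Python, from workcell import env gives the robot as it stands. The module is installed in compiled form; this text tells all that it offers.
- The arm moves only by the tool step_arm, never from a script. Its argument "moves" is a list that holds one entry, the list of rows, each a list of 7 numbers: the turn, a rotation vector about the tool's x, y, z in rad, then the shift along the tool's x, y, z in m, then the opening, from 0 (shut) to 1 (fully open). In form: [[[rx, ry, rz, tx, ty, tz, grip], ...]]. A call has 1 to 12 rows; each row is the pose to reach, as a shift and turn from the pose measured when the call began, along the tool's axes at that moment; what a row does not reach only later rows make up. A row lasts 1/10 s, in which the tool goes at most 50 mm and 8.59 degrees, less where a joint would pass 70% of its speed; a pose out of reach is approached as far as the arm can. A call with a gripper value outside its range is refused whole. The fingers move at their own pace and stop on an object; "force" is the grip in N (left out, the last holds). Time passes only in rows, so rows that repeat a pose let the fingers close. It gives the time, the measured TCP pose, the force and the opening at its end, in the units of the state.
- env.get_state(): the state, without advancing time (a new reading comes with each control period).
- env.read_camera(name): name is "scene" or "top" or "wrist"; returns (picture, depth): 384x512x3 uint8, red, green, blue; 384x512 float32, m along the optical axis (not along the pixel's ray), 0 where there is no reading.
- env.get_calibration(name): a dict with "mtx" (3x3 intrinsics, pixels), "camera_from_world" (4x4, takes a point from world to camera coordinates); the wrist camera has in their place "T_tool_cam" (4x4, takes a point from camera to tool coordinates, whose origin is the TCP and whose axes are the tool frame's). Camera axes: x right, y down, z forward; pixel columns grow to the right and rows downward; lengths in m; the calibration is good to about 2 mm. A picture is of the moment at which its call begins: read the wrist's pose just before it. get_calibration takes no time and is no camera call.
- env.hand_in(): hands the job in, once; it reports no verdict.
Trained networks look in the newest picture that a camera, given by its name, has taken for a name from the list of things; names that differ only in an ending like _2 or _b are one class to them, and where a whole thing is asked for, a point or a joint stands for the part that bears it (a point fixed in the world has none). Each returns a list of dicts, best first, with "confidence" (0 to 1); they miss things now and then, are a little off and sometimes report something else, mostly with a low value. They report only what shows in the picture. A call takes as long as a camera call. They do not tell look-alikes from the thing itself.
- env.boxes_of(camera, thing): "uv" ([column, row] in pixels, amid what is visible of it).
- env.silhouettes(camera, thing): "mask" (384x512 bool, what is visible of it) and "uv" ([column, row] in pixels, amid what is visible of it).
The state is a dict: "clock": time; "joint_pos": joint angles; "qvel": joint speeds; "tau": joint torques, N m; "tcp_pos": TCP position; "orientation": TCP orientation; "wrist_force": force on the tool from outside, world axes, zero at the start; "ft_torque": the same for the moment, N m; "finger_gap": finger opening in m.
Only numpy, scipy, OpenCV 4.12 (cv2) and the standard library are available. Lean on these libraries where they do the work, as an engineer would, in place of code of your own. Each camera call takes 0.05 s, during which the arm holds its last target.

TASK

With one fingertip, gently push the bench magnifier's arm round sideways until its round lens stands centred above the opened phone (the one with the green circuit board), and leave it there. Then press the red lamp button fully down and let it come up again. Pick nothing up, and leave the phone, the removed screen, the bottle, the screwdriver and the jar where they are.

Things in the scene. Friction and masses are not known exactly. Their poses are not given: they have to be found in the camera images.
- stand: Magnifier stand, fixed to the bench: a grey disc foot 130 mm across and 18 mm high with an upright steel post 22 mm across. Its origin is on the bench on the post's axis, which is also the vertical axis that the magnifier arm swings about. The black hub on the post (36 mm across) ends 218 mm above the bench.
- magnifier (a joint): Swing of the magnifier arm about the post, rad: 0 when the arm points along the stand's own -x axis (towards the robot, give or take the stand's yaw), growing counter-clockwise seen from above (at 0 it grows towards the robot's right, -y). Range -1.15 to 1.15. A stiff friction hinge: about 3 N of sideways push at the middle of the arm moves it, it stays where it is left, and it cannot be lifted.
- bar_middle (a point): Point in the middle of the free part of the magnifier's light grey arm, 110 mm from the post's axis and 200 mm above the bench, a good place to push. The arm is a level bar 16 mm wide and 16 mm high that runs straight from the hub to the lens ring; its bare part lies 18 to 145 mm from the axis.
- lens_center (a point): Centre of the magnifier's round lens, 200 mm from the post's axis and 200 mm above the bench, at the end of the arm. The light grey ring round the lens is 110 mm across outside and 14 mm thick.
- phone_center (a point): Centre of the opened phone: a yellow-gold shell 146 x 70 x 6 mm (parts inside up to 10 mm) with a green circuit board at one end and a dark battery with a pale label at the other. It lies loose on one of two round blue mats (150 mm across, 3 mm high, fixed) which lie left and right of the stand on the lens's path, so its centre is 200 mm from the post's axis to within about 5 mm. Axes: x along its length.
- screen_center (a point): Centre of the removed screen: a plain black glass panel with a white rim, 144 x 68 x 6 mm, loose on the other blue mat. Not part of the job; leave it alone.
- lamp_button (a joint): Travel of the lamp button, m: 0 up, 0.006 fully down. A spring returns it; fully down takes about 4 N.
- lamp_button_top (a point): Centre of the top face of the red lamp button, 30 mm across, in a small round white housing fixed to the bench to the left or right of the work, the bottle being on the other side. It is pressed straight down.
- bottle: Closed clear bottle with a blue cap, 52 mm across, 120 mm high, standing loose on the bench. Origin at the centre of its underside. Leave it alone.
- screwdriver: Green-handled screwdriver 150 mm long lying loose on the bench along its x axis, handle to its -x. Leave it alone.
- flux_jar: Small white jar with an orange lid, 44 mm across, 35 mm high, standing loose on the bench. Origin at the centre of its underside. Leave it alone.
Not all that is in view belongs to the job. What is shaped like the part that bears lamp_button but black or blue is not meant.

How it is judged:
On the way, in this order (a step that is already met when the one before it is completed fails the run):
1. the lens is at rest, centred over the opened phone (horizontal distance between lens_center and phone_center below 0.018 m and velocity of joint magnifier between -0.05 and 0.05 rad/s), for 0.3 s.
2. the lamp button is pressed fully down with the lens still over the phone (horizontal distance between lens_center and phone_center below 0.018 m and value of joint lamp_button above 0.0045 m), for 0.05 s.
At the end, for the whole second after the job is handed in: The lens centre is within 18 mm (seen from above) of the phone's centre and at rest, the lamp button has been pressed fully (over 4.5 mm) after that and is up again, the phone is within 15 mm and the other loose things within 20 mm of where they began, the bottle upright (all of step 1 and value of joint lamp_button below 0.0015 m and distance of phone_center from where it was at the start of the episode below 0.015 m and distance of each of screen_center, bottle, screwdriver, flux_jar from where it was at the start of the episode below 0.02 m and angle between bottle's own z axis and vertical below 0.2 rad); the robot touches nothing.
It fails at once if the lamp button is pressed while the lens is not over the phone (value of joint lamp_button above 0.003 m and horizontal distance between lens_center and phone_center above 0.03 m).
It fails at once if the magnifier is shoved or gripped with more than 30 N (contact force between the fingers and stand above 30 N).
It fails at once if the phone is lifted or shifted more than 15 mm (height (world z) of phone_center above 0.016 m or distance of phone_center from where it was at the start of the episode above 0.015 m).
It fails at once if the screen, bottle, screwdriver or jar is lifted or moved more than 20 mm (distance of any of screen_center, bottle, screwdriver, flux_jar from where it was at the start of the episode above 0.02 m).
It also fails if it takes over 51 s, if anything falls off the work surface, if the arm or the gripper's body presses on something with over 40 N, if the wrist force passes 120 N, or if a joint passes its speed limit or range.

## Working session

There is one attempt and no reset: what is moved stays moved. The work goes in short steps, Python scripts to look and compute and a tool call to move; the robot and the scene stay as the last step left them, time stands still between calls to the robot, and variables do not carry over. Pictures are saved under pics/ and viewed, and the job is handed in when it is done.

Besides the shell and the picture viewer there is one more tool, called after "Call:" as a command line: name --argument value ..., lists and objects as JSON in quotes. step_arm: Moves the arm, as the interface text tells. Its arguments: {"type":"object","properties":{"moves":{"type":"array","items":{"type":"array","items":{"type":"array","items":{"type":"number"}}}},"force":{"type":"number"}},"required":["moves"]}

```bash
mkdir -p pics; python3 - <<'E'
from workcell import env
import cv2,numpy as np
for c in ["scene","top"]:
    p,d=env.read_camera(c); cv2.imwrite(f"pics/{c}0.png",p[:,:,::-1]); np.savez(f"{c}0.npz",p=p,d=d)
    print(c,env.get_calibration(c))
    for t in ["stand","magnifier","phone_center","screen_center","lamp_button","bottle","screwdriver","flux_jar","lens_center"]:
        try: print(t,[(np.round(b["uv"]).tolist(),round(b["confidence"],2)) for b in env.boxes_of(c,t)][:4])
        except Exception as e: print(t,e)
print(env.get_state())
E
```

```text
scene {'mtx': array([[378.57407459,   0.        , 255.68258988],
       [  0.        , 378.57407459, 188.31290588],
       [  0.        ,   0.        ,   1.        ]]), 'camera_from_world': array([[-0.64383678,  0.76494232, -0.0183696 ,  0.3907354 ],
       [ 0.58922205,  0.48033464, -0.64968916, -0.25283883],
       [-0.48815118, -0.42911755, -0.75997799,  1.3286137 ],
       [ 0.        ,  0.        ,  0.        ,  1.        ]])}
stand [([254.0, 207.0], 0.93)]
magnifier [([280.0, 142.0], 0.87)]
phone_center [([323.0, 228.0], 0.67), ([170.0, 199.0], 0.2)]
screen_center [([261.0, 179.0], 0.78)]
lamp_button [([205.0, 187.0], 0.49), ([182.0, 142.0], 0.46), ([301.0, 303.0], 0.23)]
bottle [([391.0, 256.0], 0.65)]
screwdriver [([163.0, 200.0], 0.68)]
flux_jar [([302.0, 302.0], 0.9), ([190.0, 158.0], 0.27)]
lens_center [([286.0, 145.0], 0.72)]
top {'mtx': array([[408.89125289,   0.        , 256.81899697],
       [  0.        , 408.89125289, 192.49708936],
       [  0.        ,   0.        ,   1.        ]]), 'camera_from_world': array([[ 8.53603842e-03, -9.99646018e-01, -2.51986966e-02,
   
[... 681 characters left out ...]
43.0], 0.7), ([256.0, 244.0], 0.33)]
{'clock': 1.0, 'joint_pos': array([ 1.02643327e+00,  3.13176844e-01,  4.60856260e-02,  1.30360321e+00,
       -1.88129055e-05,  1.43121328e+00]), 'qvel': array([-0.00108422,  0.00074867, -0.00213085, -0.00044643, -0.00053692,
        0.00096481]), 'tau': array([-2.09876184e-04, -4.80470932e+01,  2.98819435e+01,  2.23734864e-04,
        5.52679626e-05, -3.31778701e-06]), 'tcp_pos': array([0.22646539, 0.52855791, 0.24233048]), 'orientation': array([ 0.59033544, -0.38927947,  0.59026465,  0.38929836]), 'wrist_force': array([-0.82919295,  0.17200058,  0.31150838]), 'ft_torque': array([-0.015094  , -0.03606026,  0.00970779]), 'finger_gap': 0.08556644633769012}
```

View pics/top0.png

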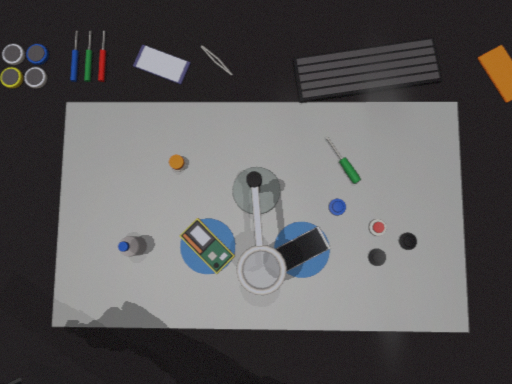

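View pics/scene0.png

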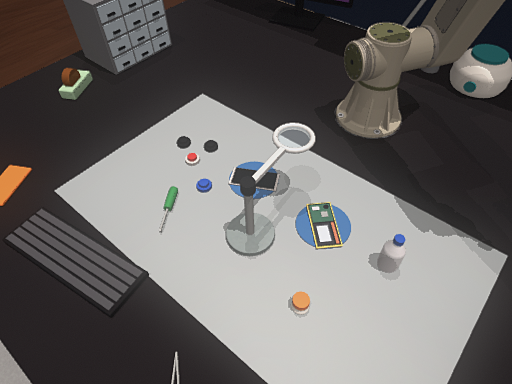

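The top view shows the stand hub at about (254,180) and the lens at (261,270). The opened phone is on the left mat at (207,246) and the screen on the right mat at (302,249). The red button is at (377,227), with black and blue look-alikes around it. The bottle is far left, the jar upper left, and the screwdriver upper right.

```bash
cat > h.py <<'E'
from workcell import env
import cv2,numpy as np
def ray(c,uv,z):
    k=env.get_calibration(c);K=k["mtx"];T=k["camera_from_world"]
    R,t=T[:3,:3],T[:3,3]; o=-R.T@t
    d=R.T@np.linalg.inv(K)@np.array([uv[0],uv[1],1.]); s=(z-o[2])/d[2]
    return o+s*d
def cloud(c,d):
    k=env.get_calibration(c);K=k["mtx"];T=k["camera_from_world"]
    v,u=np.mgrid[0:384,0:512]; P=np.stack([(u-K[0,2])/K[0,0]*d,(v-K[1,2])/K[1,1]*d,d],-1)
    return (P-T[:3,3])@T[:3,:3]
E
python3 - <<'E'
from h import *
for c in ["top","scene"]:
    z=np.load(c+"0.npz");p,d=z["p"],z["d"];X=cloud(c,d)
    hsv=cv2.cvtColor(p,cv2.COLOR_RGB2HSV)
    # phone silhouette
    for t,h in [("phone_center",.006),("screen_center",.006),("magnifier",.2),("lens_center",.207),("bottle",.12),("flux_jar",.035),("screwdriver",.015)]:
        for s in env.silhouettes(c,t)[:1]:
            m=s["mask"]; ys,xs=np.nonzero(m)
            (cx,cy),wh,a=cv2.minAreaRect(np.stack([xs,ys],1).astype(np.float32))
            print(c,t,round(s["confidence"],2),m.sum(),"rect",np.round([cx,cy,*wh,a],1),"ray",np.round(ray(c,(cx,cy),h),4),"cloudmed",np.round(np.median(X[m&(d>0)],0),4))
            if t=="lens_center": 
                q=X[m&(d>0)&(abs(X[...,2]-.205)<.03)]; print(" lens ring n",len(q),q.mean(0),q.min(0),q.max(0))
    red=(((hsv[...,0]<6)|(hsv[...,0]>174))&(hsv[...,1]>150)&(hsv[...,2]>100)&(d>0)).astype(np.uint8)
    n,l,st,ce=cv2.connectedComponentsWithStats(red)
    for i in range(1,n):
        if st[i,4]>15: print("red",ce[i].round(1),st[i,4],np.median(X[l==i],0).round(4))
    # hub
    hb=(abs(X[...,2]-.218)<.008)&(p.max(-1)<70)&(d>0)
    n,l,st,ce=cv2.connectedComponentsWithStats(hb.astype(np.uint8))
    for i in range(1,n):
        if st[i,4]>15: print("hub",ce[i].round(1),st[i,4],X[l==i].mean(0).round(4),X[l==i].min(0).round(3),X[l==i].max(0).round(3))
    bl=((hsv[...,0]>95)&(hsv[...,0]<115)&(hsv[...,1]>120)&(X[...,2]<.02)&(d>0)).astype(np.uint8)
    n,l,st,ce=cv2.connectedComponentsWithStats(bl)
    for i in range(1,n):
        if st[i,4]>200:
            pts=X[l==i][:,:2].astype(np.float32);print("mat",st[i,4],cv2.minEnclosingCircle(pts))
E
```

```text
top phone_center 0.92 1457 rect [206.8 245.8  55.9  26.9  45. ] ray [0.4861 0.1379 0.006 ] cloudmed [0.4856 0.1377 0.0088]
top screen_center 0.83 1204 rect [302.6 248.   25.9  48.8  62.6] ray [ 0.4825 -0.1193  0.006 ] cloudmed [ 0.4827 -0.1205  0.0081]
top magnifier 0.85 2601 rect [261.5 232.5 123.   49.   90. ] ray [ 0.5186 -0.012   0.2   ] cloudmed [ 0.4519 -0.0044  0.2031]
top lens_center 0.68 2484 rect [264.6 233.5  48.9 120.5   6.1] ray [ 0.5162 -0.019   0.207 ] cloudmed [ 0.4514 -0.004   0.2031]
 lens ring n 2472 [ 0.47064611 -0.00792573  0.20396698] [ 0.38734268 -0.06405009  0.19473724] [0.65192265 0.04346769 0.22187316]
top bottle 0.92 498 rect [132. 246.  20.  28.  90.] ray [0.4852 0.303  0.12  ] cloudmed [0.4849 0.3168 0.0784]
top flux_jar 0.76 225 rect [177. 163.  16.  16.  90.] ray [0.7065 0.219  0.035 ] cloudmed [0.7069 0.2201 0.0332]
top screwdriver 0.81 293 rect [344.4 163.9  42.4  10.3  56.3] ray [ 0.7096 -0.2329  0.015 ] cloudmed [ 0.6946 -0.241   0.0213]
red [101.3  64.7] 164 [0.9957 0.449  0.0135]
hub [253.6 178.9] 183 [0.6363 0.0061 0.2168] [ 0.62  -0.01   0.213] 
[... 1247 characters left out ...]
2248 0.0339]
scene screwdriver 0.8 234 rect [167.  207.6   9.2  43.   18.4] ray [ 0.723  -0.2273  0.015 ] cloudmed [ 0.7041 -0.2357  0.0221]
red [191.7 156. ] 46 [ 0.5405 -0.3172  0.0229]
hub [81.2 13.9] 119 [ 0.3998 -1.0156  0.2183] [ 0.397 -1.128  0.21 ] [ 0.404 -0.908  0.226]
hub [503.8  13.1] 77 [-0.545   0.1902  0.2174] [-0.553  0.165  0.21 ] [-0.538  0.218  0.226]
hub [351.5  67.5] 92 [ 0.0934 -0.0504  0.2182] [ 0.064 -0.096  0.21 ] [ 0.117 -0.01   0.226]
hub [247.2 182.7] 174 [0.6404 0.0087 0.2176] [ 0.621 -0.009  0.21 ] [0.656 0.025 0.221]
mat 340 ((0.45849287509918213, 0.16550441086292267), 0.06230166181921959)
mat 400 ((0.5125275254249573, 0.11108265817165375), 0.06358766555786133)
```

```bash
cat >> h.py <<'E'
from scipy.spatial.transform import Rotation as Ro
def tool():
    s=env.get_state(); w,x,y,z=s["orientation"]; return s,Ro.from_quat([x,y,z,w])
def delta(tp,yawdeg=None,R=None):
    # target: tool x down, jaw axis(z) horizontally at world yaw
    s,r=tool()
    if yawdeg is not None:
        a=np.deg2rad(yawdeg); zz=np.array([np.cos(a),np.sin(a),0]); xx=np.array([0,0,-1.]); yy=np.cross(zz,xx)
        R=Ro.from_matrix(np.stack([xx,yy,zz],1))
    rv=(r.inv()*R).as_rotvec() if R is not None else np.zeros(3)
    sh=r.inv().apply(np.array(tp)-s["tcp_pos"])
    return np.round(rv,3),np.round(sh,4)
E
python3 - <<'E'
from h import *
s,r=tool();print(r.as_matrix().round(3)); m=r.as_matrix(); print("jaw yaw",np.rad2deg(np.arctan2(m[1,2],m[0,2])))
hub=np.array([.638,.007])
ph=np.array([.487,.139])
print(np.linalg.norm(ph-hub),np.rad2deg(np.arctan2(ph[1]-hub[1],hub[0]-ph[0])))
for y in (49,90,49-180,90-180): print(y,delta([.524,-.065,.285],y))
print(env.nose_length)
E
```

```text
[[ 0.    -0.919  0.394]
 [ 0.     0.394  0.919]
 [-1.    -0.     0.   ]]
jaw yaw 66.81068760765578
0.2005617112013158 41.15905097466304
49 (array([0.311, 0.   , 0.   ]), array([-0.0427, -0.5072, -0.4284]))
90 (array([-0.405,  0.   ,  0.   ]), array([-0.0427, -0.5072, -0.4284]))
-131 (array([-2.831, -0.   ,  0.   ]), array([-0.0427, -0.5072, -0.4284]))
-90 (array([ 2.737,  0.   , -0.   ]), array([-0.0427, -0.5072, -0.4284]))
0.011
```

Call:
step_arm --moves '[[[0, 0, 0, -0.04, 0, 0, 0], [0, 0, 0, -0.04, -0.038, -0.032, 0], [0, 0, 0, -0.04, -0.076, -0.064, 0], [0, 0, 0, -0.04, -0.114, -0.096, 0], [0, 0, 0, -0.04, -0.152, -0.128, 0], [0, 0, 0, -0.04, -0.19, -0.16, 0], [0, 0, 0, -0.04, -0.228, -0.192, 0], [0, 0, 0, -0.04, -0.266, -0.224, 0], [0, 0, 0, -0.04, -0.304, -0.256, 0], [0, 0, 0, -0.04, -0.342, -0.288, 0], [0, 0, 0, -0.04, -0.38, -0.32, 0], [0, 0, 0, -0.04, -0.418, -0.353, 0]]]'

```text
clock: 2.9
tcp_pos: [0.4722, 0.0377, 0.2826]
orientation: [0.591, -0.389, 0.59, 0.389]
wrist_force: [1.1, 0.5, -0.7]
finger_gap: 0.0001
```

```bash
python3 - <<'E'
from h import *
s,r=tool();print(s["tcp_pos"],s["finger_gap"],delta([.524,-.065,.285],66.8))
E
```

```text
[0.47217943 0.03774626 0.28263514] 7.586462418535384e-05 (array([-0.   ,  0.001,  0.001]), array([-0.0023, -0.0881, -0.074 ]))
```

Call:
step_arm --moves '[[[0, 0, 0, 0, -0.035, -0.03, 0], [0, 0, 0, 0, -0.07, -0.059, 0], [0, 0, 0, 0, -0.088, -0.074, 0], [0, 0, 0, 0, -0.088, -0.074, 0], [0, 0, 0, 0, -0.088, -0.074, 0]]]'

```text
clock: 3.4
tcp_pos: [0.5236, -0.0652, 0.2824]
orientation: [0.591, -0.389, 0.59, 0.389]
wrist_force: [0.4, 0.5, 0.3]
finger_gap: 0.0003
```

```bash
python3 - <<'E'
from h import *
s,r=tool();print(s["tcp_pos"],s["wrist_force"])
for c in ("wrist","scene"):
    p,d=env.read_camera(c); cv2.imwrite(f"pics/{c}1.png",p[:,:,::-1])
print(delta([.524,-.065,.193]))
E
```

```text
[ 0.52364681 -0.06520665  0.28235333] [0.39057676 0.51049284 0.26379498]
(array([0., 0., 0.]), array([ 0.0897, -0.001 , -0.0007]))
```

View pics/wrist1.png

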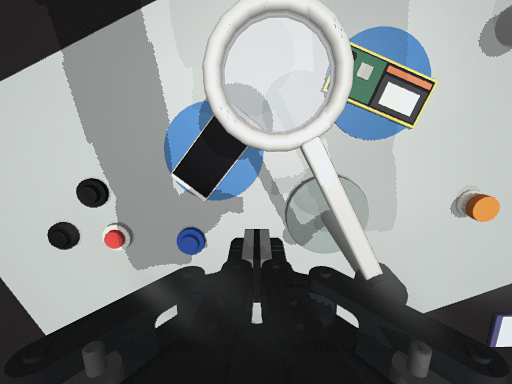

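View pics/scene1.png

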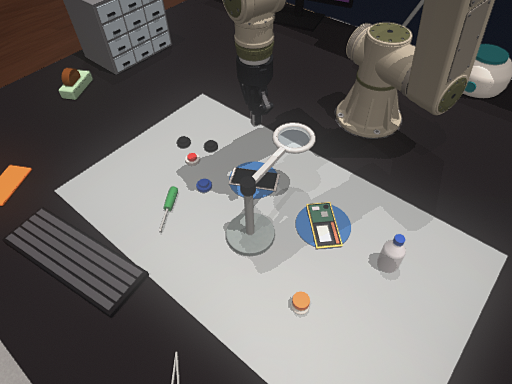

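Call:
step_arm --moves '[[[0, 0, 0, 0.045, 0, 0, 0], [0, 0, 0, 0.087, 0, 0, 0], [0, 0, 0, 0.087, 0, 0, 0]]]'

```text
clock: 3.8
tcp_pos: [0.5187, -0.0614, 0.1906]
orientation: [0.588, -0.387, 0.592, 0.393]
wrist_force: [-0.1, 0.3, -0.4]
finger_gap: 0.0002
```

```bash
python3 - <<'E'
from h import *
s,r=tool();print(s["tcp_pos"],s["wrist_force"])
hub=np.array([.638,.007]);m=r.as_matrix()
def w(ph,off=23,rad=.11):
    a=np.deg2rad(ph);u=np.array([-np.cos(a),np.sin(a)]);n=np.array([np.sin(a),np.cos(a)])
    return hub+rad*u-off/1000*n
for ph in range(-20,46,3):
    q=w(ph); print(ph,q.round(3),delta([*q,.195])[1].round(3))
E
```

```text
[ 0.51869705 -0.06140635  0.19063899] [-0.12175732  0.28196616 -0.35878497]
-20 [ 0.543 -0.052] [-0.005 -0.018  0.018]
-17 [ 0.54  -0.047] [-0.004 -0.014  0.021]
-14 [ 0.537 -0.042] [-0.004 -0.009  0.025]
-11 [ 0.534 -0.037] [-0.004 -0.005  0.029]
-8 [ 0.532 -0.031] [-0.004 -0.001  0.033]
-5 [ 0.53  -0.025] [-0.004  0.003  0.038]
-2 [ 0.529 -0.02 ] [-0.004  0.007  0.042]
1 [ 0.528 -0.014] [-0.004  0.01   0.047]
4 [ 0.527 -0.008] [-0.004  0.014  0.052]
7 [ 0.526 -0.002] [-0.004  0.016  0.057]
10 [0.526 0.003] [-0.004  0.019  0.062]
13 [0.526 0.009] [-0.004  0.021  0.068]
16 [0.526 0.015] [-0.004  0.023  0.073]
19 [0.527 0.021] [-0.004  0.025  0.079]
22 [0.527 0.027] [-0.004  0.027  0.085]
25 [0.529 0.033] [-0.004  0.028  0.09 ]
28 [0.53  0.038] [-0.004  0.029  0.096]
31 [0.532 0.044] [-0.004  0.029  0.102]
34 [0.534 0.049] [-0.004  0.029  0.108]
37 [0.536 0.055] [-0.004  0.029  0.114]
40 [0.539 0.06 ] [-0.004  0.029  0.12 ]
43 [0.542 0.065] [-0.004  0.028  0.126]
```

Call:
step_arm --moves '[[[0, 0, 0, -0.004, -0.002, 0.015, 0], [0, 0, 0, -0.004, -0.001, 0.028, 0], [0, 0, 0, -0.004, 0.001, 0.034, 0], [0, 0, 0, -0.004, 0.003, 0.038, 0], [0, 0, 0, -0.004, 0.006, 0.041, 0], [0, 0, 0, -0.004, 0.008, 0.044, 0], [0, 0, 0, -0.004, 0.01, 0.047, 0], [0, 0, 0, -0.004, 0.012, 0.05, 0], [0, 0, 0, -0.004, 0.014, 0.053, 0], [0, 0, 0, -0.004, 0.016, 0.056, 0], [0, 0, 0, -0.004, 0.018, 0.059, 0], [0, 0, 0, -0.004, 0.019, 0.062, 0]]]'

```text
clock: 5.0
tcp_pos: [0.5252, 0.0034, 0.1946]
orientation: [0.587, -0.387, 0.592, 0.393]
wrist_force: [0.8, -2.6, -0.4]
finger_gap: -0.0004
```

```bash
cat >> h.py <<'E'
def w(ph,off=23,rad=.11,hub=np.array([.638,.007])):
    a=np.deg2rad(ph);u=np.array([-np.cos(a),np.sin(a)]);n=np.array([np.sin(a),np.cos(a)])
    return hub+rad*u-off/1000*n
def lens(tag,hub=np.array([.638,.007])):
    out=[]
    for c in ("top","scene"):
        p,d=env.read_camera(c); cv2.imwrite(f"pics/{c}{tag}.png",p[:,:,::-1]);X=cloud(c,d)
        S=env.silhouettes(c,"magnifier")
        if not S: print(c,"none"); continue
        M=S[0]["mask"]&(d>0)&(X[...,2]>.19)&(X[...,2]<.211)&(p.min(-1)>90)
        q=X[M][:,:2]; rr=np.linalg.norm(q-hub,axis=1)
        q=q[(rr<.262)&(rr>.12)]; rr=np.linalg.norm(q-hub,axis=1)
        from scipy.optimize import least_squares
        # ring pixels: fit centre with mid radius .2 : angle from bar pixels & ring circle
        ring=q[rr>.15]
        f=least_squares(lambda v:np.clip(np.linalg.norm(ring-v[:2],axis=1)-v[2],-.02,.02),[*ring.mean(0),.048],loss="soft_l1",f_scale=.004)
        cen=f.x[:2]
        print(c,S[0]["confidence"],len(q),"centre",cen.round(4),"r",f.x[2].round(3),"dist",np.linalg.norm(cen-hub).round(4),"phi",np.rad2deg(np.arctan2(cen[1]-hub[1],hub[0]-cen[0])).round(2))
E
python3 - <<'E'
from h import *
s,r=tool();print(s["tcp_pos"],s["wrist_force"])
lens("2")
for ph in range(4,46,3):
    q=w(ph); print(ph,q.round(3),delta([*q,.195])[1].round(3))
E
```

```text
[0.52515462 0.00340051 0.19461706] [ 0.81005241 -2.59921564 -0.3637981 ]
top none
scene 0.92 1103 centre [0.4432 0.0487] r 0.041 dist 0.1992 phi 12.08
4 [ 0.527 -0.008] [-0.    -0.006 -0.01 ]
7 [ 0.526 -0.002] [-0.    -0.003 -0.005]
10 [0.526 0.003] [-0.    -0.001 -0.   ]
13 [0.526 0.009] [-0.     0.002  0.005]
16 [0.526 0.015] [-0.     0.004  0.011]
19 [0.527 0.021] [-0.     0.005  0.016]
22 [0.527 0.027] [-0.     0.007  0.022]
25 [0.529 0.033] [-0.     0.008  0.028]
28 [0.53  0.038] [-0.     0.009  0.034]
31 [0.532 0.044] [-0.     0.009  0.04 ]
34 [0.534 0.049] [-0.     0.01   0.046]
37 [0.536 0.055] [-0.     0.01   0.051]
40 [0.539 0.06 ] [-0.     0.009  0.057]
43 [0.542 0.065] [-0.     0.008  0.063]
```

Call:
step_arm --moves '[[[0, 0, 0, 0, 0.001, 0.004, 0], [0, 0, 0, 0, 0.003, 0.008, 0], [0, 0, 0, 0, 0.004, 0.012, 0], [0, 0, 0, 0, 0.005, 0.016, 0], [0, 0, 0, 0, 0.006, 0.02, 0], [0, 0, 0, 0, 0.007, 0.024, 0], [0, 0, 0, 0, 0.008, 0.028, 0], [0, 0, 0, 0, 0.009, 0.032, 0], [0, 0, 0, 0, 0.009, 0.036, 0], [0, 0, 0, 0, 0.009, 0.039, 0], [0, 0, 0, 0, 0.01, 0.042, 0], [0, 0, 0, 0, 0.01, 0.042, 0]]]'

```text
clock: 6.4
tcp_pos: [0.532, 0.0471, 0.1945]
orientation: [0.587, -0.386, 0.592, 0.394]
wrist_force: [-0.0, -1.8, -0.3]
finger_gap: -0.0002
```

```bash
python3 - <<'E'
from h import *
s,r=tool();print(s["tcp_pos"],s["wrist_force"])
lens("3")
for ph in range(28,46,2):
    q=w(ph); print(ph,q.round(3),delta([*q,.195])[1].round(3))
E
```

```text
[0.53204768 0.04713124 0.19454747] [-0.02410626 -1.81466475 -0.25533551]h.py:39: RuntimeWarning: Mean of empty slice.
  f=least_squares(lambda v:np.clip(np.linalg.norm(ring-v[:2],axis=1)-v[2],-.02,.02),[*ring.mean(0),.048],loss="soft_l1",f_scale=.004)
  ret = um.true_divide(
Traceback (most recent call last):
  File "h.py", line 39, in lens
    f=least_squares(lambda v:np.clip(np.linalg.norm(ring-v[:2],axis=1)-v[2],-.02,.02),[*ring.mean(0),.048],loss="soft_l1",f_scale=.004)
ValueError: Initial guess is outside of provided bounds
```

View pics/top3.png

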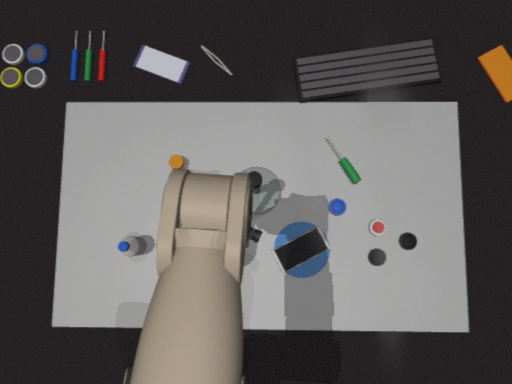

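The robot arm hides the lens from the top camera, so I'll rely on the scene view for now.

```bash
sed -i 's/ring=q\[rr>.15\]/ring=q[rr>.15]\n        if len(ring)<100: print(c,"hidden"); continue/' h.py; python3 - <<'E'
from h import *
lens("4")
for ph in range(28,46,2):
    q=w(ph); print(ph,q.round(3),delta([*q,.195])[1].round(3))
E
```

```text
top hidden
scene none
28 [0.53  0.038] [-0.    -0.001 -0.008]
30 [0.531 0.042] [-0.    -0.001 -0.004]
32 [0.533 0.046] [-0.    -0.001 -0.001]
34 [0.534 0.049] [-0.    -0.001  0.003]
36 [0.535 0.053] [-0.    -0.001  0.007]
38 [0.537 0.057] [-0.    -0.001  0.011]
40 [0.539 0.06 ] [-0.    -0.001  0.015]
42 [0.541 0.064] [-0.    -0.002  0.019]
44 [0.543 0.067] [-0.    -0.002  0.023]
```

View pics/scene4.png

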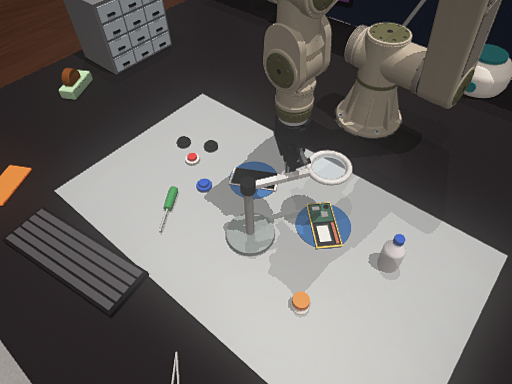

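The ring shows in the scene view at (329,167). The network missed it this time, so I'll find it from depth instead.

```bash
cat >> h.py <<'E'
def lens2(tag,hub=np.array([.638,.007]),cams=("scene",)):
    for c in cams:
        p,d=env.read_camera(c); cv2.imwrite(f"pics/{c}{tag}.png",p[:,:,::-1]);X=cloud(c,d)
        rr=np.linalg.norm(X[...,:2]-hub,axis=-1)
        M=(d>0)&(X[...,2]>.192)&(X[...,2]<.213)&(p.min(-1)>90)&(rr<.265)&(rr>.03)
        n,l,st,ce=cv2.connectedComponentsWithStats(M.astype(np.uint8))
        i=1+np.argmax(st[1:,4]); m=l==i
        o=m&(rr>.16); uv=np.argwhere(o)[:,::-1].astype(np.float32)
        e=cv2.fitEllipse(cv2.convexHull(uv)); P=ray(c,e[0],.204)[:2]
        mn,mx=X[o].min(0),X[o].max(0)
        a=lambda P:np.rad2deg(np.arctan2(P[1]-hub[1],hub[0]-P[0])).round(2)
        b=X[m&(rr<.14)][:,:2].mean(0) if (m&(rr<.14)).sum()>10 else np.array([np.nan,np.nan])
        print(c,st[i,4],"ell",P.round(4),np.linalg.norm(P-hub).round(4),a(P),"bbox",((mn+mx)/2).round(4),a((mn+mx)/2),(mx-mn).round(3),"bar phi",a(b))
E
python3 - <<'E'
from h import *
lens2("5")
E
```

```text
scene 1666 ell [0.4725 0.1196] 0.2002 34.23 bbox [0.4723 0.116  0.2024] 33.34 [0.106 0.107 0.015] bar phi 34.91
```

Call:
step_arm --moves '[[[0, 0, 0, 0, 0, 0.003, 0], [0, 0, 0, 0, 0, 0.006, 0], [0, 0, 0, 0, -0.001, 0.009, 0], [0, 0, 0, 0, -0.001, 0.012, 0], [0, 0, 0, 0, -0.001, 0.014, 0], [0, 0, 0, 0, -0.001, 0.014, 0], [0, 0, 0, 0, -0.001, 0.014, 0]]]'

```text
clock: 7.45
tcp_pos: [0.5385, 0.0595, 0.1946]
orientation: [0.587, -0.386, 0.592, 0.394]
wrist_force: [0.3, 0.1, 0.4]
finger_gap: 0.0001
```

```bash
python3 - <<'E'
from h import *
s,r=tool();print(s["tcp_pos"],s["wrist_force"])
lens2("6")
z=env.silhouettes("scene","phone_center")
for q in z[:2]: print(q["confidence"],q["uv"])
E
```

```text
[0.53854831 0.0594888  0.19459718] [0.2807582 0.1250563 0.4179512]
scene 1781 ell [0.4891 0.1392] 0.1991 41.6 bbox [0.4866 0.1369 0.203 ] 40.64 [0.108 0.107 0.014] bar phi 41.96
0.64 [322.0, 226.3]
```

View pics/scene6.png

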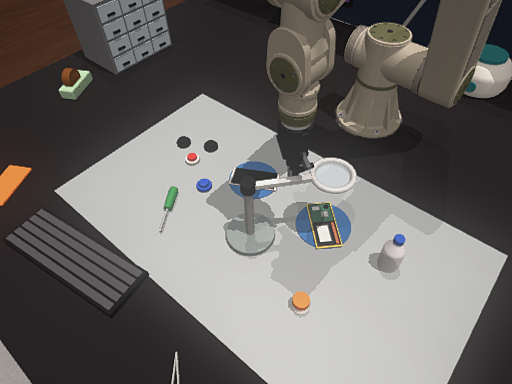

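The lens is at about (0.488, 0.138) and the phone at about (0.488, 0.139). I'll back off, rise, and move towards the button.

Call:
step_arm --moves '[[[0, 0, 0, 0, 0, -0.02, 0], [0, 0, 0, 0, 0, -0.045, 0], [0, 0, 0, -0.03, 0, -0.045, 0], [0, 0, 0, -0.075, 0, -0.045, 0], [0, 0, 0, -0.075, -0.02, -0.09, 0], [0, 0, 0, -0.075, -0.04, -0.13, 0], [0, 0, 0, -0.075, -0.06, -0.17, 0], [0, 0, 0, -0.075, -0.08, -0.21, 0], [0, 0, 0, -0.075, -0.1, -0.25, 0], [0, 0, 0, -0.075, -0.1, -0.25, 0]]]'

```text
clock: 8.55
tcp_pos: [0.5341, -0.2152, 0.2673]
orientation: [0.589, -0.385, 0.593, 0.392]
wrist_force: [0.4, 1.0, -0.7]
finger_gap: -0.0005
```

```bash
python3 - <<'E'
from h import *
s,r=tool();print(s["tcp_pos"],s["wrist_force"])
lens2("7",cams=("scene","top"))
for q in env.silhouettes("top","phone_center")[:2]: print(q["confidence"],q["uv"])
p0,d0=np.load("top0.npz")["p"],np.load("top0.npz")["d"];X=cloud("top",d0)
h=p0.astype(int);M=((h[...,0]-h[...,1:].max(-1))>60)
M[:215]=0;M[240:]=0;M[:,:365]=0;M[:,390:]=0
ys,xs=np.nonzero(M);print("red px",len(xs),xs.mean(),ys.mean(),X[M].mean(0),[ray("top",(xs.mean(),ys.mean()),z).round(4) for z in (.02,.025)])
p,d=env.read_camera("scene");X=cloud("scene",d);h=p.astype(int);M=((h[...,0]-h[...,1:].max(-1))>60);M[:145]=0;M[168:]=0;M[:,:180]=0;M[:,205:]=0
ys,xs=np.nonzero(M);print("red px",len(xs),xs.mean(),ys.mean(),X[M].mean(0),np.median(X[M],0),[ray("scene",(xs.mean(),ys.mean()),z).round(4) for z in (.02,.025)])
p,d=env.read_camera("wrist");cv2.imwrite("pics/wrist7.png",p[:,:,::-1])
s,r=tool();T=env.get_calibration("wrist");K=T["mtx"];h=p.astype(int);M=((h[...,0]-h[...,1:].max(-1))>60)
n,l,st,ce=cv2.connectedComponentsWithStats(M.astype(np.uint8))
for i in range(1,n):
    if st[i,4]>40:
        u,v=ce[i];dd=np.median(d[l==i]);c=np.array([(u-K[0,2])/K[0,0]*dd,(v-K[1,2])/K[1,1]*dd,dd,1]);print("wrist red",ce[i],st[i,4],(r.apply((T["T_tool_cam"]@c)[:3])+s["tcp_pos"]).round(4))
E
```

```text
[ 0.53410768 -0.21518261  0.26726804] [ 0.36595198  1.01075374 -0.73632075]
scene 1778 ell [0.4896 0.1386] 0.1983 41.56 bbox [0.4871 0.1369 0.2034] 40.73 [0.107 0.108 0.016] bar phi 42.62
top 2301 ell [0.4838 0.1355] 0.2007 39.8 bbox [0.4845 0.1356 0.202 ] 39.96 [0.108 0.108 0.016] bar phi 39.23
0.67 [219.1, 256.4]
red px 88 378.28409090909093 226.79545454545453 [ 0.53995245 -0.31810026  0.02037062] [array([ 0.54  , -0.3182,  0.02  ]), array([ 0.5398, -0.3169,  0.025 ])]
red px 56 191.44642857142858 156.39285714285714 [ 0.55111301 -0.30368413  0.03683865] [ 0.54278595 -0.31497235  0.02254802] [array([ 0.5408, -0.3182,  0.02  ]), array([ 0.5439, -0.3139,  0.025 ])]
wrist red [505.79347826  16.75      ] 92 [0.4749 0.1596 0.0103]
wrist red [188.78125  203.965625] 320 [ 0.539  -0.3173  0.0211]
```

View pics/wrist7.png

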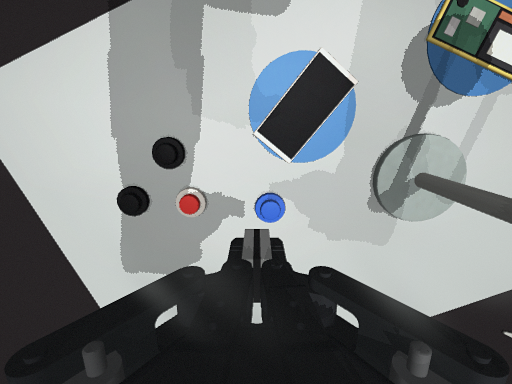

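View pics/top7.png

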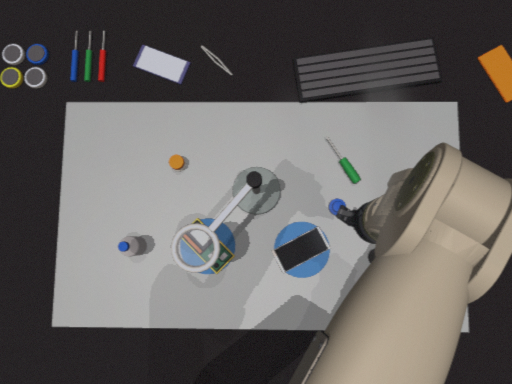

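The wrist view shows the red button at (189,204) with black and blue look-alikes beside it. It sits at about (0.5395, -0.3175) with its top at z ≈ 0.021. The lens is within about 3 mm of the phone in both the top and scene cameras.

```bash
python3 - <<'E'
from h import *
print(delta([.5395,-.3175,.08],66.8))
E
```

```text
(array([ 0.005,  0.002, -0.013]), array([ 0.1874, -0.0499, -0.0982]))
```

Call:
step_arm --moves '[[[0, 0, 0, 0, -0.02, -0.04, 0], [0, 0, 0, 0, -0.04, -0.08, 0], [0.005, 0.002, -0.013, 0.03, -0.05, -0.098, 0], [0.005, 0.002, -0.013, 0.07, -0.05, -0.098, 0], [0.005, 0.002, -0.013, 0.11, -0.05, -0.098, 0], [0.005, 0.002, -0.013, 0.15, -0.05, -0.098, 0], [0.005, 0.002, -0.013, 0.187, -0.05, -0.098, 0], [0.005, 0.002, -0.013, 0.187, -0.05, -0.098, 0], [0.005, 0.002, -0.013, 0.187, -0.05, -0.098, 0]]]'

```text
clock: 9.7
tcp_pos: [0.5399, -0.3159, 0.0809]
orientation: [0.59, -0.39, 0.59, 0.39]
wrist_force: [-0.3, -0.2, 1.6]
finger_gap: 0.0
```

```bash
python3 - <<'E'
from h import *
s,r=tool();print(s["tcp_pos"],s["wrist_force"],delta([.5395,-.3175,.034],66.8))
p,d=env.read_camera("wrist");cv2.imwrite("pics/wrist8.png",p[:,:,::-1])
p,d=env.read_camera("scene");cv2.imwrite("pics/scene8.png",cv2.resize(p[100:220,120:280,::-1],None,fx=4,fy=4))
E
```

```text
[ 0.53987852 -0.31593495  0.0808601 ] [-0.32856946 -0.15492779  1.6014296 ] (array([ 0.002,  0.   , -0.001]), array([ 0.0469, -0.0003, -0.0016]))
```

View pics/wrist8.png

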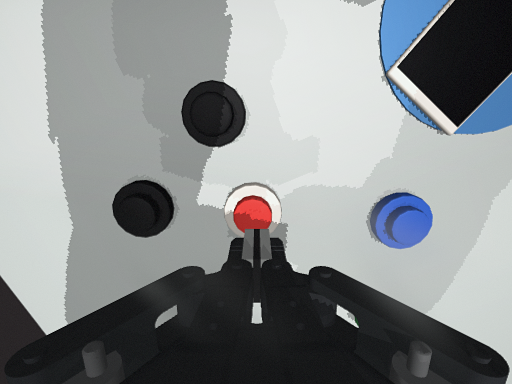

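View pics/scene8.png

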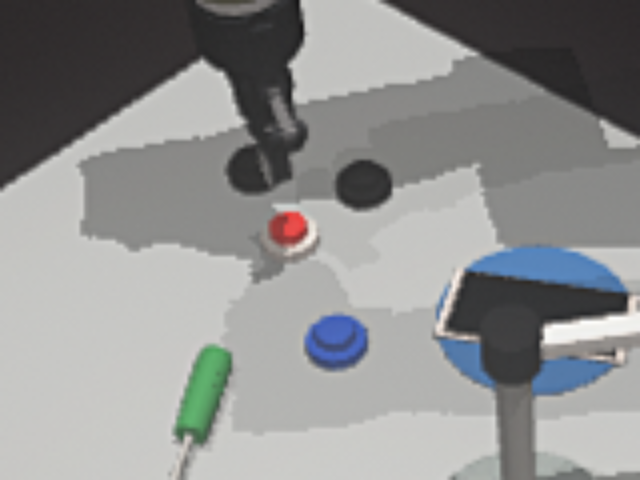

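The fingertip is right above the red button, so I'll lower it slowly.

Call:
step_arm --moves '[[[0, 0, 0, 0.025, 0, -0.001, 0], [0, 0, 0, 0.04, 0, -0.001, 0], [0, 0, 0, 0.044, 0, -0.001, 0], [0, 0, 0, 0.047, 0, -0.001, 0], [0, 0, 0, 0.05, 0, -0.001, 0], [0, 0, 0, 0.05, 0, -0.001, 0]]]'

```text
clock: 10.4
tcp_pos: [0.5417, -0.3191, 0.034]
orientation: [0.591, -0.392, 0.589, 0.388]
wrist_force: [-0.2, -0.4, 0.1]
finger_gap: 0.0002
```

Call:
step_arm --moves '[[[0, 0, 0, 0.003, 0, 0, 0], [0, 0, 0, 0.005, 0, 0, 0], [0, 0, 0, 0.005, 0, 0, 0]]]'

```text
clock: 10.7
tcp_pos: [0.5422, -0.3195, 0.0294]
orientation: [0.591, -0.392, 0.589, 0.387]
wrist_force: [-0.3, 0.4, 3.6]
finger_gap: -0.0001
```

Call:
step_arm --moves '[[[0, 0, 0, 0.002, 0, 0, 0], [0, 0, 0, 0.003, 0, 0, 0], [0, 0, 0, 0.004, 0, 0, 0], [0, 0, 0, 0.004, 0, 0, 0]]]'

```text
clock: 11.1
tcp_pos: [0.5422, -0.3195, 0.0269]
orientation: [0.591, -0.392, 0.589, 0.387]
wrist_force: [-3.9, 1.8, 11.8]
finger_gap: 0.0004
```

Call:
step_arm --moves '[[[0, 0, 0, 0.002, 0, 0, 0], [0, 0, 0, 0.002, 0, 0, 0], [0, 0, 0, 0.002, 0, 0, 0]]]'

```text
clock: 11.4
tcp_pos: [0.5423, -0.3195, 0.0269]
orientation: [0.591, -0.393, 0.589, 0.387]
wrist_force: [-3.9, 2.2, 14.7]
finger_gap: 0.0001
```

```bash
python3 - <<'E'
from h import *
s,r=tool();print(s["tcp_pos"],s["wrist_force"])
p,d=env.read_camera("scene");cv2.imwrite("pics/scene9.png",cv2.resize(p[130:180,160:230,::-1],None,fx=8,fy=8))
p,d=env.read_camera("wrist");cv2.imwrite("pics/wrist9.png",p[:,:,::-1])
E
```

```text
[ 0.54226209 -0.31954813  0.0268567 ] [-3.85520498  2.22504345 14.66929295]
```

View pics/scene9.png

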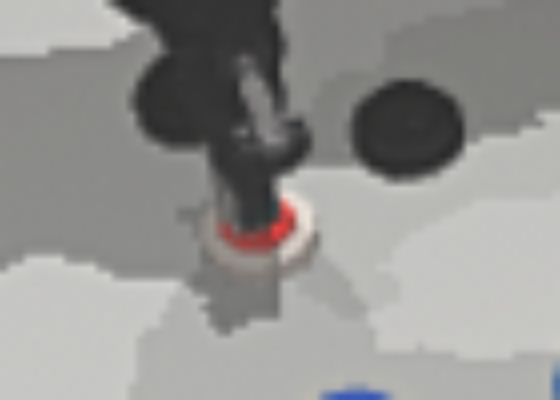

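View pics/wrist9.png

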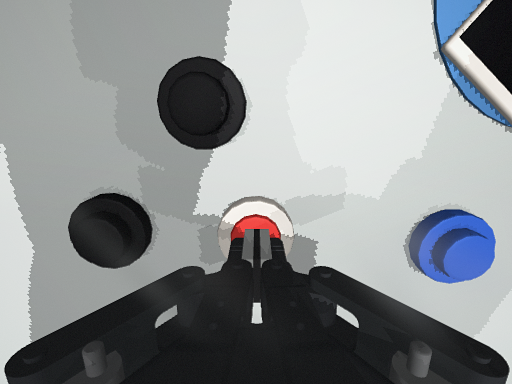

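The finger came to a hard stop with 12–15 N on it, well over the 4 N needed. It is about 3 mm off centre, so I'll lift, recentre and press again to rule out having stopped on the housing rim.

Call:
step_arm --moves '[[[0, 0, 0, -0.008, 0, 0, 0], [0, 0, 0, -0.02, 0, 0, 0], [0, 0, 0, -0.02, 0, 0, 0], [0, 0, 0, -0.02, 0, 0, 0]]]'

```text
clock: 11.9
tcp_pos: [0.5423, -0.3196, 0.047]
orientation: [0.591, -0.393, 0.589, 0.387]
wrist_force: [-0.4, 0.7, -0.1]
finger_gap: -0.0003
```

```bash
python3 - <<'E'
from h import *
s,r=tool();print(s["tcp_pos"],s["wrist_force"],delta([.5385,-.317,.045],66.8))
p,d=env.read_camera("scene");X=cloud("scene",d)
M=(d>0)&(np.linalg.norm(X[...,:2]-[.54,-.3175],axis=-1)<.03)
red=(p[...,0].astype(int)-p[...,1:].max(-1))>60
print("red z",np.percentile(X[M&red][:,2],[10,50,90]))
wh=M&(p.min(-1)>150); print("white z",np.percentile(X[wh][:,2],[10,50,90,97]),wh.sum())
d0=np.load("top0.npz");X=cloud("top",d0["d"]);M=np.linalg.norm(X[...,:2]-[.54,-.3175],axis=-1)<.03
for q in (.005,.01,.015,.018,.022,.026):
    rr=np.linalg.norm(X[...,:2]-[.5397,-.3177],axis=-1); print(q,X[(abs(rr-q)<.002)][:,2].mean().round(4))
E
```

```text
[ 0.5423209  -0.31956378  0.04702415] [-0.42933148  0.65298761 -0.11684986] (array([ 0.002, -0.003,  0.009]), array([0.002 , 0.0045, 0.0009]))
red z [0.01859026 0.0226251  0.02564533]
white z [0.00020977 0.00355782 0.01467816 0.01576361] 58
0.005 0.0204
0.01 0.0206
0.015 0.0148
0.018 0.0108
0.022 0.0069
0.026 -0.0008
```

Call:
step_arm --moves '[[[0.002, -0.003, 0.009, 0, 0.005, 0.001, 0], [0.002, -0.003, 0.009, 0.005, 0.005, 0.001, 0], [0.002, -0.003, 0.009, 0.01, 0.005, 0.001, 0], [0.002, -0.003, 0.009, 0.013, 0.005, 0.001, 0], [0.002, -0.003, 0.009, 0.016, 0.005, 0.001, 0], [0.002, -0.003, 0.009, 0.019, 0.005, 0.001, 0], [0.002, -0.003, 0.009, 0.021, 0.005, 0.001, 0], [0.002, -0.003, 0.009, 0.023, 0.005, 0.001, 0], [0.002, -0.003, 0.009, 0.023, 0.005, 0.001, 0], [0.002, -0.003, 0.009, 0.023, 0.005, 0.001, 0]]]'

```text
clock: 12.95
tcp_pos: [0.5376, -0.3163, 0.0267]
orientation: [0.59, -0.389, 0.59, 0.389]
wrist_force: [-8.3, 6.1, 22.8]
finger_gap: -0.0002
```

```bash
python3 - <<'E'
from h import *
for c in("scene","wrist"):
    p,d=env.read_camera(c)
    red=((p[...,0].astype(int)-p[...,1:].max(-1))>60)&(d>0)
    if c=="scene":
        X=cloud(c,d)
    else:
        s,r=tool();k=env.get_calibration(c);K=k["mtx"];T=k["T_tool_cam"];v,u=np.mgrid[0:384,0:512]
        P=np.stack([(u-K[0,2])/K[0,0]*d,(v-K[1,2])/K[1,1]*d,d],-1)@T[:3,:3].T+T[:3,3]; X=P@r.as_matrix().T+s["tcp_pos"]
    M=red&(np.linalg.norm(X[...,:2]-[.54,-.3175],axis=-1)<.02)&(X[...,2]<.03)
    print(c,M.sum(),np.percentile(X[M][:,2],[10,25,50,75,90]),X[M].mean(0))
E
```

```text
scene 23 [0.01405146 0.01519431 0.0162244  0.01712381 0.01870431] [ 0.54653571 -0.31492884  0.016699  ]
wrist 250 [0.01225053 0.01301262 0.01397263 0.01461296 0.01518899] [ 0.52870159 -0.31711211  0.01387831]
```

With the finger down, the red face reads z ≈ 0.014–0.016, against 0.021–0.0226 when up, so it is fully pressed. Releasing now.

Call:
step_arm --moves '[[[0, 0, 0, -0.01, 0, 0, 0], [0, 0, 0, -0.04, 0, 0, 0], [0, 0, 0, -0.08, 0, 0, 0], [0, 0, 0, -0.12, 0, 0, 0], [0, 0, 0, -0.16, 0, 0, 0], [0, 0, 0, -0.16, 0, 0, 0], [0, 0, 0, -0.16, 0, 0, 0], [0, 0, 0, -0.16, 0, 0, 0]]]'

```text
clock: 13.85
tcp_pos: [0.5372, -0.316, 0.1854]
orientation: [0.59, -0.388, 0.591, 0.39]
wrist_force: [0.0, -0.7, -1.0]
finger_gap: -0.0001
```

```bash
python3 - <<'E'
from h import *
s,r=tool();print(s["clock"],s["tcp_pos"],s["wrist_force"],np.abs(s["qvel"]).max())
lens2("10",cams=("scene","top"))
p,d=env.read_camera("scene");X=cloud("scene",d)
red=((p[...,0].astype(int)-p[...,1:].max(-1))>60)&(np.linalg.norm(X[...,:2]-[.54,-.3175],axis=-1)<.02)&(X[...,2]<.05)
print("red z",red.sum(),np.median(X[red][:,2]))
for t in ("phone_center","screen_center","bottle","flux_jar","screwdriver"):
    print(t,[(q["uv"],round(q["confidence"],2)) for q in env.silhouettes("scene",t)[:1]])
E
```

```text
13.85 [ 0.53719066 -0.31602079  0.18538903] [ 0.03496975 -0.69804592 -1.01522467] 0.013972607638803035
scene 1775 ell [0.4898 0.1382] 0.1979 41.53 bbox [0.4879 0.137  0.2033] 40.89 [0.107 0.107 0.017] bar phi 42.64
top 2299 ell [0.484  0.1353] 0.2005 39.79 bbox [0.4846 0.1352 0.2033] 39.89 [0.108 0.107 0.016] bar phi 39.22
red z 61 0.022330442777028642
phone_center [([324.5, 226.6], 0.58)]
screen_center [([247.3, 172.8], 0.61)]
bottle [([389.1, 257.0], 0.86)]
flux_jar [([302.2, 300.7], 0.81)]
screwdriver [([390.2, 254.6], 0.64)]
```

View pics/scene10.png

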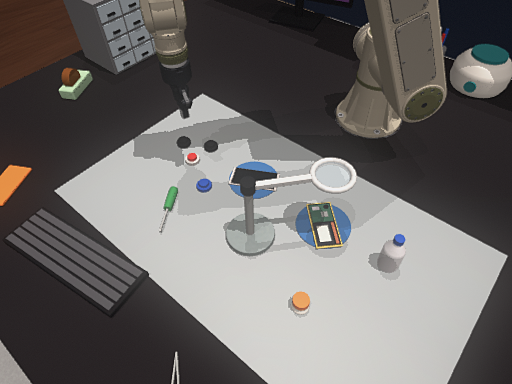

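View pics/top10.png

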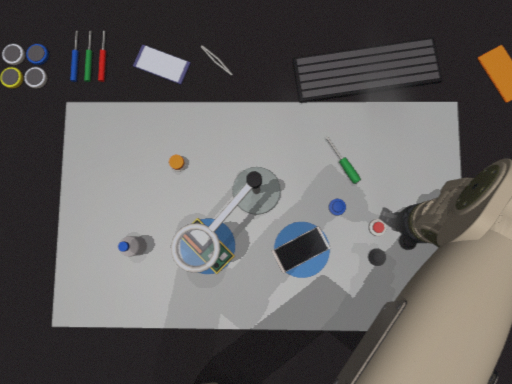

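The lens is still over the phone, the button is back up at z = 0.022, nothing else looks moved, and the robot is clear. Handing in.

```bash
python3 -c "
from workcell import env
print(env.hand_in())"
```

```text
the job is handed in; nothing more can be done
None
```

I swung the magnifier arm about 46° with the closed fingertips, so the lens now stands over the opened phone. Then I pressed the red lamp button fully down and let it come up again, and handed the job in at about 14 s on the clock.

**Lens:** In my last pictures it is at about (0.490, 0.138) in the scene view and (0.484, 0.135) in the top view. The two cameras differ by about 6 mm. Measured within each camera against the phone as first located, the lens is off centre by about 3 mm, against the 18 mm allowed. Contact forces I read between pushing moves were under about 3 N.

**Button:** I pressed it twice, because the first press was about 3 mm off centre and I wanted to rule out the housing rim. Both presses stopped at the same height, with 12–23 N on the finger. The red face dropped from z ≈ 0.021–0.022 to about 0.014–0.016 while pressed. It is back at 0.022 now.

**Other things:** The phone, screen, bottle, jar and screwdriver look unmoved in the last pictures, and the robot touches nothing.

**Checks that disagreed:**
- The network missed the magnifier in some views, so I found it from depth instead.
- In the last scene picture it took the bottle for the screwdriver.
- After the push, its phone detection in the top view was shifted because the lens covers part of the phone, so I did not use it.

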